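Switch on the noodle well under the boiler's lip

TASK

The steel noodle boiler has two wells: one holds a wire basket, the other is covered by a domed lid. Turn on the well with the basket: push its black switch bar, hidden under the overhanging front lip on that well's side, all the way up from below and leave it up. Leave the covered well's switch off.

Things in the scene. Friction and masses are not known exactly. Their poses are not given: they have to be found in the camera images.
- lip_mid (a point): Point midway between the two switch bars (off) of the fixed steel boiler, a box 420 mm wide (y), 340 deep (x), flat top at 240 mm. x: level, from the front into the unit (front faces roughly the robot's right); y: to the left seen from the front; z: up. The top, 12 mm thick, overhangs the front wall by 60 mm as a lip: edge at x -20 mm, wall at x +40 mm, underside at z +42 mm. Space below is free.
- left_switch (a joint): Upward travel (m) of the left bar, 95 mm along +y from lip_mid: 0 to 0.002 at the start (off), 0.010 at its stop (on). A level round black bar, 80 mm long (y), 14 thick, on two stems below a fixed black housing (84 x 30, 16 mm high) under the lip. Goes straight up at about 3 N, stays where left. Fingers tilted 45 degrees, tips forward into the unit, fit under the lip and lift it.
- right_switch (a joint): The same for the right bar, 95 mm along -y from lip_mid, which belongs to the right well. Each well, 165 mm wide, lies behind its own bar (180 mm along x from the bar).
- basket_mid (a point): Centre of the wire noodle basket's rim (156 mm wide), at the boiler's top, on the axis of the left or of the right well. Its long black handle rises from its rear edge to 440 mm above the counter. The other well has a domed steel cover, 180 mm wide, with a black knob.

How it is judged:
On the way:
1. the switch bar of the well with the basket is pushed up (((y of basket_mid in the frame of lip_mid above 0 m and value of joint left_switch above 0.007 m) or (y of basket_mid in the frame of lip_mid below 0 m and value of joint right_switch above 0.007 m))), for 0.2 s.
At the end, for the whole second after the job is handed in: The switch bar of the well with the basket stands more than 7 mm up of its 10 mm travel, and the covered well's bar is less than 5 mm up (((y of basket_mid in the frame of lip_mid above 0 m and value of joint left_switch above 0.007 m and value of joint right_switch below 0.005 m) or (y of basket_mid in the frame of lip_mid below 0 m and value of joint right_switch above 0.007 m and value of joint left_switch below 0.005 m))); the robot touches nothing.
It fails at once if the covered well's switch is pushed up (more than 5 mm) ((y of basket_mid in the frame of lip_mid above 0 m and value of joint right_switch above 0.005 m) or (y of basket_mid in the frame of lip_mid below 0 m and value of joint left_switch above 0.005 m)).
It also fails if it takes over 32 s, if anything falls off the work surface, if the arm or the gripper's body presses on something with over 40 N, if the wrist force passes 120 N, or if a joint passes its speed limit or range.

ROBOT

A 6-joint arm with a two-finger parallel gripper is mounted at the origin on the work surface. World frame = base frame: x ahead of the robot, y to its left, z up, the work surface at z = 0. Lengths are in m, angles in rad, forces in N, time in s.
With the tool pointing down it reaches from about 0.4 to 0.825 m from the base axis. Payload 7 kg.
Tool frame: the origin (TCP) lies midway between the tips of the shut fingers; the grasp point (between the pads) lies robot.grip_depth behind it (robot.grip_depth is the distance from the TCP to the grasp point, in m); z points along the fingers, x is the direction in which the jaws open and shut, and the axes are right-handed (so a half turn about z gives the same grasp; the last joint's range is limited). The gripper opens to 88 mm and grips with 3 to 60 N. Pads are 19 mm wide; open, the fingers measure 130 mm over their backs; the gripper's body (78 mm by 193 mm) begins 47 mm behind the grasp point.
Start: joints at [1.516, 0.359, 0.012, 0, -1.224, -0.288], TCP at [0.227, 0.636, 0.227] pointing down, gripper open.
Joint ranges: [-3.07, 3.07], [-1.43, 2.12], [-1.02, 1.25], [-3.03, 1.67], [-3.05, -0], [-3.03, 3.03]. Speed limits (rad/s): [2.39, 2.39, 3.01, 3.14, 3.14, 3.14].

INTERFACE

Orientations are given as a 3x3 rotation matrix whose columns are the frame's x, y, z axes.
In Python, from plant import robot gives the robot as it stands. The module is installed in compiled form; this text tells all that it offers.
- The arm moves only by the tool move_arm, never from a script. Its argument "commands" is a list of rows, each a list of 7 numbers: the gripper command: -1 is shut, 1 is fully open, values between are in proportion, then the shift along the tool's x, y, z in mm, then the turn, a rotation vector about the tool's x, y, z in degrees. In form: [[hand, tx, ty, tz, ax, ay, az], ...]. A call has exactly 5 rows; each row shifts and turns the commanded pose from where the row before left it, along the tool's axes as they then stand; what a row does not reach is not made up. A row lasts 1/12 s, in which the tool goes at most 41.7 mm and 7.16 degrees, less where a joint would pass 70% of its speed; a pose out of reach is approached as far as the arm can. A call is refused whole if a number of a shift passes 41.7 or a number of a turn 7.16, either way. A call with a gripper value outside its range is refused whole. The fingers move at their own pace and stop on an object; the grip force is fixed at half the most. Time passes only in rows, so rows that do not move let the fingers close, or fill a call up. It gives the time, the measured TCP pose, the force and the opening at its end, in the units of the state.
- robot.state(): the state, without advancing time (a new reading comes with each control period).
- robot.snapshot(name): name is "scene" or "top" or "wrist"; returns the picture (400x640x3 uint8, blue, green, red); there is no depth.
- robot.camera_model(name): a dict with "fx", "fy", "cx", "cy" (pixels), "dist" ([k1, k2, p1, p2, k3] as OpenCV has them; the pictures are not rectified), "R" (3x3) and "t" (3): a world point X has camera coordinates R X + t; the wrist camera has in their place "tool_from_camera" (4x4, takes a point from camera to tool coordinates, whose origin is the TCP and whose axes are the tool frame's). Camera axes: x right, y down, z forward; pixel columns grow to the right and rows downward; lengths in m; the calibration is good to about 2 mm. A picture is of the moment at which its call begins: read the wrist's pose just before it. camera_model takes no time and is no camera call.
- robot.sign_off(): hands the job in, once; it reports no verdict.
The state is a dict: "time": time; "q": joint angles; "qd": joint speeds; "joint_efforts": joint torques, N m; "eef_pos": TCP position; "ee_rot": TCP orientation; "ft_force": force on the tool from outside, world axes, zero at the start; "wrist_torque": the same for the moment, N m; "width": finger opening in m.
Only numpy, scipy, OpenCV 4.12 (cv2) and the standard library are available. Lean on these libraries where they do the work, as an engineer would, in place of code of your own. Each camera call takes 0.05 s, during which the arm holds its last target. There are 200 camera calls.

## Working session

There is one attempt and no reset: what is moved stays moved. The work goes in short steps, Python scripts to look and compute and a tool call to move; the robot and the scene stay as the last step left them, time stands still between calls to the robot, and variables do not carry over. Pictures are saved under pics/ and viewed, about 8 in all and at most 12, crops included, and the job is handed in when it is done.

Besides the shell and the picture viewer there is one more tool, called after ">>>" as name(argument=value, ...) on one line, values as JSON. move_arm: Moves the arm, as the interface text tells. Its arguments: {"type":"object","properties":{"commands":{"type":"array","items":{"type":"array","items":{"type":"number"}}}},"required":["commands"]}

```bash
mkdir -p pics; python3 - <<'E'
from plant import robot
import cv2,numpy as np
s=robot.state();print(s['time'],s['eef_pos'],s['ee_rot'],s['width'],robot.grip_depth)
for n in("scene","top"):
    cv2.imwrite(f"pics/{n}0.png",robot.snapshot(n)); m=robot.camera_model(n)
    print(n,{k:np.round(v,4).tolist() for k,v in m.items()}, "pos",-np.array(m['R']).T@m['t'])
print(robot.camera_model("wrist"))
E
```

```text
0.0 [0.22674215 0.63525013 0.2256158 ] [[-3.36234990e-01 -9.41778024e-01 -4.31187287e-04]
 [-9.41776634e-01  3.36235237e-01 -1.62387524e-03]
 [ 1.67431037e-03 -1.39921561e-04 -9.99998589e-01]] 0.08759402468634812 0.0188
scene {'fx': 417.242, 'fy': 417.242, 'cx': 313.7052, 'cy': 196.7344, 'dist': [-0.0449, 0.0, 0.0, 0.0, 0.0], 'R': [[0.5062, 0.8624, 0.0071], [0.5058, -0.2902, -0.8124], [-0.6985, 0.4148, -0.5831]], 't': [-0.3621, -0.0867, 1.2059]} pos [ 1.06948769 -0.21316942  0.63534187]
top {'fx': 361.8103, 'fy': 361.8103, 'cx': 321.1098, 'cy': 196.3174, 'dist': [-0.0012, 0.0, 0.0, 0.0, 0.0], 'R': [[0.0165, -0.9997, -0.0198], [-0.9946, -0.0144, -0.1032], [0.1029, 0.0214, -0.9945]], 't': [0.085, 0.5983, 0.8275]} pos [0.50851108 0.07581218 0.88637514]
{'fx': 329.85579027532293, 'fy': 329.85579027532293, 'cx': 320.6172388439462, 'cy': 203.98257694965517, 'dist': array([-0.02149273,  0.        ,  0.        ,  0.        ,  0.        ]), 'tool_from_camera': array([[ 0.99999806, -0.00143821,  0.00134866, -0.00119451],
       [ 0.00103313,  0.9648333 ,  0.26286048, -0.07158175],
       [-0.00167929, -0.26285857,  0.96483291, -0.15717086],
       [ 0.        ,  0.        ,  0.        ,  1.        ]])}
```

View pics/scene0.png

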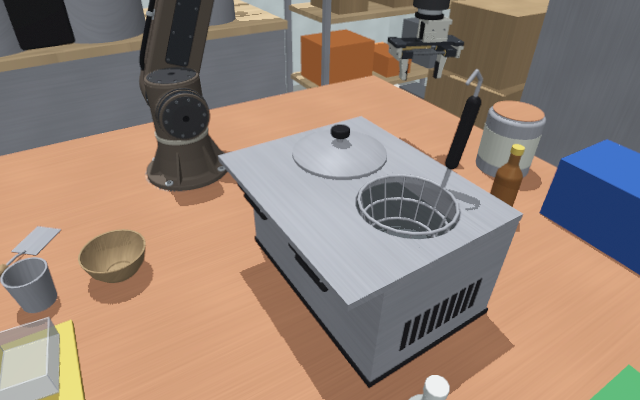

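View pics/top0.png

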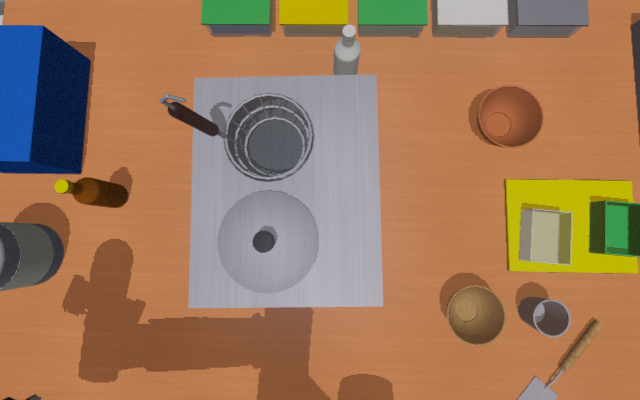

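The scene view shows the domed lid on the well nearer the robot, and the basket on the far well (rim near 409,207). In the top view the front lip is the right edge, (376,74) to (382,306). The front faces world -y, so the basket well is on the right (-y of lip_mid, world +x). Next I'll fit the box pose from the top's corners.

```bash
cat > h.py <<'E'
from plant import robot
import cv2,numpy as np
def ray(n,px):
    m=robot.camera_model(n);K=np.array([[m['fx'],0,m['cx']],[0,m['fy'],m['cy']],[0,0,1]])
    u=cv2.undistortPoints(np.array([px],float).reshape(-1,1,2),K,np.array(m['dist'])).reshape(-1,2)
    R=np.array(m['R']);c=-R.T@m['t'];return c,np.c_[u,np.ones(len(u))]@R
def onz(n,px,z):
    c,d=ray(n,px);return c+d*((z-c[2])/d[:,2])[:,None]
E
python3 - <<'E'
from h import *
T=onz("top",[(194,78),(376,74),(382,306),(189,307)],.24)
S=onz("scene",[(521,215),(349,300),(219,159),(362,121)],.24) # far-back, far-front, near-front, near-back
for P in(T,S):
    print(P.round(4).tolist(),[round(float(np.linalg.norm(P[i]-P[(i+1)%4])),4) for i in range(4)])
    d=P[1]-P[2];print("yaw front edge from +x deg",np.degrees(np.arctan2(d[1],d[0])),"mid",(P[1]+P[2])/2)
print(onz("top",[(269,137)],.24),onz("scene",[(409,207)],.24))
for n in("top0","scene0"):
    im=cv2.imread(f"pics/{n}.png")
    c=im[60:320,180:400] if n=="top0" else im[110:310,210:530]
    cv2.imwrite(f"pics/{n}c.png",cv2.resize(c,None,fx=2.5 if n=="scene0" else 2.3,fy=2.5 if n=="scene0" else 2.3,interpolation=cv2.INTER_CUBIC))
E
```

```text
[[0.7948, 0.3316, 0.24], [0.8051, -0.0084, 0.24], [0.3855, -0.0192, 0.24], [0.3769, 0.3182, 0.24]] [0.3402, 0.4198, 0.3375, 0.4181]
yaw front edge from +x deg 1.4688449549165323 mid [ 0.59529942 -0.01378678  0.24      ]
[[0.7986, 0.3234, 0.24], [0.8023, -0.0035, 0.24], [0.4046, -0.0237, 0.24], [0.4037, 0.3033, 0.24]] [0.3269, 0.3983, 0.327, 0.3955]
yaw front edge from +x deg 2.9190143114407694 mid [ 0.60344301 -0.0136044   0.24      ]
[[0.68331034 0.18705727 0.24      ]] [[0.69477837 0.18453368 0.24      ]]
```

View pics/scene0c.png

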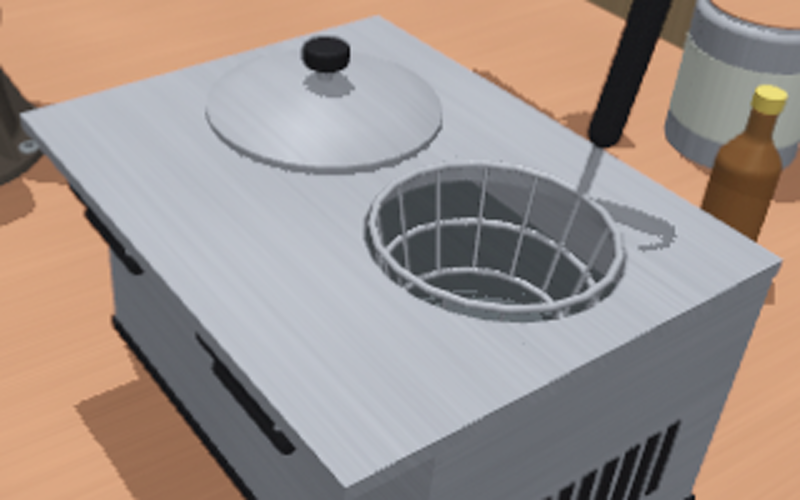

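```bash
cat >> h.py <<'E'
def proj(n,P):
    m=robot.camera_model(n);K=np.array([[m['fx'],0,m['cx']],[0,m['fy'],m['cy']],[0,0,1]])
    return cv2.projectPoints(np.array(P,float),cv2.Rodrigues(np.array(m['R']))[0],np.array(m['t']),K,np.array(m['dist']))[0].reshape(-1,2)
def frame(p):  # p=(x,y,yaw of front edge), lip_mid at z=.186; unit x-> +y world, unit y -> -x world
    c,s=np.cos(p[2]),np.sin(p[2]);R=np.array([[-s,-c,0],[c,-s,0],[0,0,1]]);return R,np.array([p[0],p[1],.186])
E
python3 - <<'E'
from h import *
from scipy.optimize import least_squares
L=np.array([[320,-210,54],[-20,-210,54],[-20,210,54],[320,210,54]])/1e3
obs={"top":np.array([(194,78),(376,74),(382,306),(189,307)]),"scene":np.array([(522,214.8),(348.4,305),(218.8,156.8),(361,116.4)])}
def f(p,ns):
    R,t=frame(p);return np.concatenate([(proj(n,L@R.T+t)-obs[n]).ravel() for n in ns])
for ns in(["top"],["scene"],["top","scene"]):
    r=least_squares(f,[.6,.01,.03],args=(ns,));R,t=frame(r.x);print(ns,r.x.round(4),r.fun.round(1))
    print(" bar px scene",proj("scene",np.array([[-.007,-.055,0],[-.007,-.135,0],[-.007,.135,0],[-.007,.055,0]])@R.T+t).round(1).tolist(),"basket",R@[.18,-.095,.054]+t,"Rbar",R@[0,-.095,0]+t)
E
```

```text
['top'] [0.5949 0.0056 0.0283] [ 0.1 -0.5  0.  -0.1  0.7 -0.  -0.8  0.5]
 bar px scene [[293.3, 255.7], [321.4, 289.2], [242.5, 194.8], [261.6, 217.7]] basket [0.68476975 0.18825262 0.24      ] Rbar [0.6898648  0.00832474 0.186     ]
['scene'] [0.5983 0.0044 0.0291] [ 2.  -1.1 -0.5  0.6 -1.6 -1.7 -0.  -1. ]
 bar px scene [[293.7, 257.3], [322.0, 291.1], [242.5, 196.0], [261.8, 219.1]] basket [0.68805075 0.1871275  0.24      ] Rbar [0.69328064 0.0072035  0.186     ]
['top', 'scene'] [0.5964 0.0054 0.0288] [ 0.2 -1.2  0.1 -0.9  0.8 -0.9 -0.5 -0.2  1.4 -1.9 -0.8 -0.8 -1.4 -2.3
 -0.1 -1.4]
 bar px scene [[293.6, 256.3], [321.9, 290.0], [242.6, 195.3], [261.8, 218.3]] basket [0.68617168 0.18805425 0.24      ] Rbar [0.69134767 0.00812869 0.186     ]
```

Top-view and combined fits agree within 2 mm (dimensions 420 x 340 check out; predicted basket and bar pixels match the picture). The right bar is at about (0.691, 0.008, 0.186). I'll write a row planner and go over the lid side to a point in front of the lip.

```bash
cat >> h.py <<'E'
from scipy.spatial.transform import Rotation as Ro
YAW=.0288; a=np.radians(40)
Ru,LM=frame((.5964,.0054,YAW)); 
def tool(a):
    X=-np.array([np.cos(YAW),np.sin(YAW),0]);F=Ru[:,0];Z=np.cos(a)*F-np.sin(a)*np.array([0,0,1]);return np.c_[X,np.cross(Z,X),Z]
def U(x,y,z): return Ru@(np.array([x,y,z])/1e3)+LM   # unit mm -> world
def plan(wps,p,R,hand=-1,v=36,w=6.8):
    rows=[]
    for tp,tR in wps:
        while True:
            d=R.T@(tp-p)*1e3; r=Ro.from_matrix(R.T@tR).as_rotvec(degrees=True)
            n=max(1,np.ceil(np.linalg.norm(d)/v),np.ceil(np.linalg.norm(r)/w))
            sd=np.round(d/n);sr=np.round(r/n,1 if n<=1 else 1)
            rows.append([hand,*sd.tolist(),*sr.tolist()])
            p=p+R@sd/1e3;R=R@Ro.from_rotvec(sr,degrees=True).as_matrix()
            if n==1:break
    while len(rows)%5: rows.append([hand]+[0]*6)
    for i in range(0,len(rows),5): print(str([[int(x) if x==int(x) else x for x in r] for r in rows[i:i+5]]).replace(' ',''))
    print("end",p.round(4))
E
python3 - <<'E'
from h import *
s=robot.state();p=np.array(s['eef_pos']);R=np.array(s['ee_rot']);D=tool(np.pi/2)
pre=U(-4.5,-95,-38)-tool(a)[:,2]*.16
print("pre",pre,"handle top",onz("top",[(172,100)],.44))
plan([(np.array([.28,.55,.40]),R),(np.array([.44,.2,.44]),D),(np.array([.60,-.14,.40]),D),(pre,tool(a))],p,R)
E
```

```text
pre [ 0.69501963 -0.1188788   0.25084602] handle top [[0.67654323 0.27941674 0.44      ]]
[[-1,10,-13,-29,0,0,0],[-1,11,-13,-29,0,0,0],[-1,10,-13,-29,0,0,0],[-1,11,-13,-29,0,0,0],[-1,10,-13,-29,0,0,0]]
[[-1,11,-14,-29,0,0,0],[-1,25,-24,-4,0,0,6.2],[-1,22,-27,-4,0,0,6.3],[-1,19,-29,-4,0,0,6.2],[-1,16,-31,-3,0,0,6.3]]
[[-1,12,-33,-4,0,0,6.2],[-1,9,-34,-3,0,0,6.3],[-1,5,-35,-4,0,0,6.2],[-1,1,-35,-3,0,0,6.3],[-1,-2,-35,-4,0,0,6.2]]
[[-1,-6,-34,-3,0,0,6.3],[-1,-10,-34,-4,-0.1,0,6.2],[-1,-14,-31,4,0,0,0],[-1,-14,-31,4,0,0,0],[-1,-14,-31,4,0,0,0]]
[[-1,-14,-31,4,0,0,0],[-1,-13,-31,3,0,0,0],[-1,-14,-32,4,0,0,0],[-1,-13,-31,3,0,0,0],[-1,-14,-32,4,0,0,0]]
[[-1,-13,-31,3,0,0,0],[-1,-14,-32,4,0,0,0],[-1,-13,-31,3,0,0,0],[-1,-12,2,19,-6.2,0,0],[-1,-12,0,19,-6.3,0,0]]
[[-1,-12,-2,19,-6.2,0,0],[-1,-12,-4,18,-6.3,0,0],[-1,-12,-6,18,-6.2,0,0],[-1,-12,-7,17,-6.3,0,0],[-1,-12,-9,16,-6.2,0,0]]
[[-1,-12,-11,15,-6.3,0,0],[-1,0,0,0,0,0,0],[-1,0,0,0,0,0,0],[-1,0,0,0,0,0,0],[-1,0,0,0,0,0,0]]
end [ 0.6949 -0.1188  0.2512]
```

>>> move_arm(commands=[[-1, 10, -13, -29, 0, 0, 0], [-1, 11, -13, -29, 0, 0, 0], [-1, 10, -13, -29, 0, 0, 0], [-1, 11, -13, -29, 0, 0, 0], [-1, 10, -13, -29, 0, 0, 0]])

```text
time: 0.52
eef_pos: [0.2708, 0.5638, 0.3726]
ee_rot: [[-0.336, -0.942, -0.0], [-0.942, 0.336, -0.001], [0.001, 0.0, -1.0]]
ft_force: [0.6, 1.5, 0.2]
width: 0.06
```

>>> move_arm(commands=[[-1, 11, -14, -29, 0, 0, 0], [-1, 25, -24, -4, 0, 0, 6.2], [-1, 22, -27, -4, 0, 0, 6.3], [-1, 19, -29, -4, 0, 0, 6.2], [-1, 16, -31, -3, 0, 0, 6.3]])

```text
time: 0.93
eef_pos: [0.3381, 0.4218, 0.4156]
ee_rot: [[-0.706, -0.708, -0.0], [-0.708, 0.706, -0.0], [0.0, 0.0, -1.0]]
ft_force: [1.1, -0.7, 0.7]
width: 0.0266
```

>>> move_arm(commands=[[-1, 12, -33, -4, 0, 0, 6.2], [-1, 9, -34, -3, 0, 0, 6.3], [-1, 5, -35, -4, 0, 0, 6.2], [-1, 1, -35, -3, 0, 0, 6.3], [-1, -2, -35, -4, 0, 0, 6.2]])

```text
time: 1.35
eef_pos: [0.4112, 0.2619, 0.4335]
ee_rot: [[-0.971, -0.24, -0.0], [-0.24, 0.971, -0.0], [0.0, -0.0, -1.0]]
ft_force: [0.7, 0.7, 0.6]
width: 0.0009
```

>>> move_arm(commands=[[-1, -6, -34, -3, 0, 0, 6.3], [-1, -10, -34, -4, 0, 0, 6.2], [-1, -14, -31, 4, 0, 0, 0], [-1, -14, -31, 4, 0, 0, 0], [-1, -14, -31, 4, 0, 0, 0]])

```text
time: 1.77
eef_pos: [0.4846, 0.1064, 0.4285]
ee_rot: [[-1.0, -0.029, 0.0], [-0.029, 1.0, 0.0], [-0.0, 0.0, -1.0]]
ft_force: [0.4, -0.1, 0.5]
width: 0.0006
```

>>> move_arm(commands=[[-1, -14, -31, 4, 0, 0, 0], [-1, -13, -31, 3, 0, 0, 0], [-1, -14, -32, 4, 0, 0, 0], [-1, -13, -31, 3, 0, 0, 0], [-1, -14, -32, 4, 0, 0, 0]])

```text
time: 2.18
eef_pos: [0.5572, -0.0486, 0.4103]
ee_rot: [[-1.0, -0.029, -0.0], [-0.029, 1.0, 0.0], [0.0, 0.0, -1.0]]
ft_force: [0.3, 1.8, 0.8]
width: 0.0006
```

Tracking well.

>>> move_arm(commands=[[-1, -13, -31, 3, 0, 0, 0], [-1, -14, -32, 4, 0, 0, 0], [-1, -13, -31, 3, 0, 0, 0], [-1, -12, 2, 19, -6.2, 0, 0], [-1, -12, 0, 19, -6.3, 0, 0]])

```text
time: 2.6
eef_pos: [0.6245, -0.1351, 0.363]
ee_rot: [[-1.0, -0.03, -0.004], [-0.03, 0.975, 0.22], [-0.002, 0.22, -0.975]]
ft_force: [-0.2, 0.6, -0.4]
width: 0.0005
```

>>> move_arm(commands=[[-1, -12, -2, 19, -6.2, 0, 0], [-1, -12, -4, 18, -6.3, 0, 0], [-1, -12, -6, 18, -6.2, 0, 0], [-1, -12, -7, 17, -6.3, 0, 0], [-1, -12, -9, 16, -6.2, 0, 0]])

```text
time: 3.02
eef_pos: [0.684, -0.122, 0.27]
ee_rot: [[-1.0, -0.022, -0.018], [-0.028, 0.719, 0.694], [-0.002, 0.694, -0.72]]
ft_force: [0.7, -0.1, -0.4]
width: 0.0007
```

>>> move_arm(commands=[[-1, -12, -11, 15, -6.3, 0, 0], [-1, 0, 0, 0, 0, 0, 0], [-1, 0, 0, 0, 0, 0, 0], [-1, 0, 0, 0, 0, 0, 0], [-1, 0, 0, 0, 0, 0, 0]])

```text
time: 3.43
eef_pos: [0.6955, -0.1184, 0.2553]
ee_rot: [[-1.0, -0.023, -0.02], [-0.03, 0.646, 0.763], [-0.005, 0.763, -0.646]]
ft_force: [0.6, 0.6, 1.1]
width: 0.0004
```

```bash
python3 - <<'E'
from h import *
s=robot.state();p=np.array(s['eef_pos']);R=np.array(s['ee_rot']);print(s['time'],p,np.array(s['q']).round(3),np.degrees(Ro.from_matrix(R.T@tool(a)).as_rotvec()))
im=robot.snapshot("wrist");m=robot.camera_model("wrist");T=m['tool_from_camera']
K=np.array([[m['fx'],0,m['cx']],[0,m['fy'],m['cy']],[0,0,1]])
P=np.array([U(-7,-55,0),U(-7,-135,0),U(-7,55,0),U(-20,-210,42),U(-20,0,42)]);C=((P-p)@R-T[:3,3])@T[:3,:3]
print(cv2.projectPoints(C,np.zeros(3),np.zeros(3),K,m['dist'])[0].reshape(-1,2).round(0).tolist())
cv2.imwrite("pics/w1.png",im)
E
```

```text
3.4333 [ 0.69553917 -0.11843208  0.25526678] [-0.361  0.63   0.528 -0.811 -1.794  0.341] [-0.23545372  0.12553551  0.27906137]
[[366.0, 221.0], [280.0, 220.0], [483.0, 221.0], [187.0, 260.0], [435.0, 261.0]]
```

View pics/w1.png

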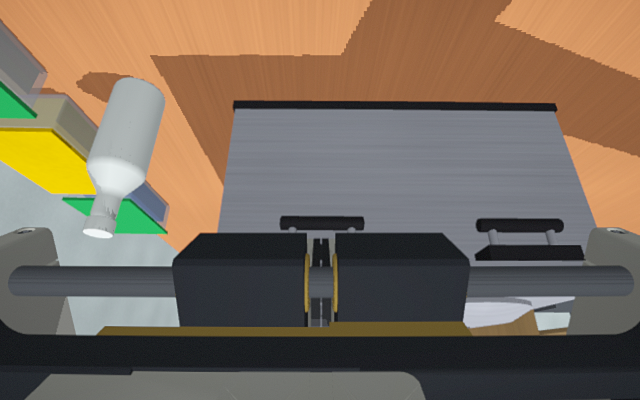

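The wrist view shows the right bar at columns 281–364, row ~224, against a prediction of 280–366 and row 221. The closed fingers are centred at column 320 on the bar's middle (322), and the bottle at left is clear. The estimate holds, so I'll advance below the bar.

```bash
python3 - <<'E'
from h import *
s=robot.state();p=np.array(s['eef_pos']);R=np.array(s['ee_rot'])
plan([(U(-4.5,-95,-38),tool(a))],p,R,v=20)
E
```

```text
[[-1,0,0,18,0,0,0],[-1,0,0,18,0,0,0],[-1,0,-1,18,0,0,0],[-1,0,0,18,0,0,0.1],[-1,0,-1,18,0,0,0]]
[[-1,0,0,18,-0.1,0,0.1],[-1,0,-1,18,0,0,0],[-1,0,0,18,-0.1,0.1,0.1],[-1,1,-1,19,0,0,0],[-1,0,0,0,0,0,0]]
end [0.6914 0.0039 0.1478]
```

>>> move_arm(commands=[[-1, 0, 0, 18, 0, 0, 0], [-1, 0, 0, 18, 0, 0, 0], [-1, 0, -1, 18, 0, 0, 0], [-1, 0, 0, 18, 0, 0, 0], [-1, 0, -1, 18, 0, 0, 0]])

```text
time: 3.9
eef_pos: [0.6934, -0.0494, 0.1964]
ee_rot: [[-1.0, -0.025, -0.019], [-0.031, 0.645, 0.764], [-0.007, 0.764, -0.645]]
ft_force: [-0.0, -0.1, 0.1]
width: 0.0005
```

>>> move_arm(commands=[[-1, 0, 0, 18, 0, 0, 0], [-1, 0, -1, 18, 0, 0, 0], [-1, 0, 0, 18, 0, 0, 0], [-1, 1, -1, 19, 0, 0, 0], [-1, 0, 0, 0, 0, 0, 0]])

```text
time: 4.32
eef_pos: [0.6897, 0.0075, 0.1457]
ee_rot: [[-0.999, -0.023, -0.023], [-0.033, 0.642, 0.766], [-0.003, 0.766, -0.643]]
ft_force: [-0.1, 0.2, 0.4]
width: 0.0005
```

```bash
python3 - <<'E'
from h import *
s=robot.state();p=np.array(s['eef_pos']);R=np.array(s['ee_rot']);print(p,s['ft_force'],"unit mm",(Ru.T@(p-LM)*1e3).round(1))
im=robot.snapshot("wrist");cv2.imwrite("pics/w2.png",im)
E
```

```text
[0.68973503 0.00749891 0.14571539] [-0.14292144  0.23778514  0.4041917 ] unit mm [ -0.6 -93.4 -40.3]
```

View pics/w2.png

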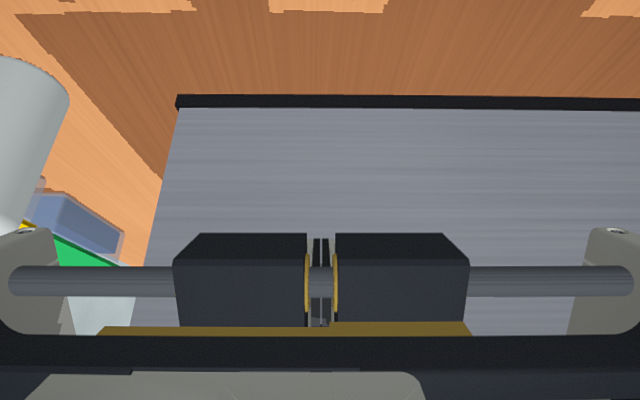

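The bar is now hidden behind (above) the fingers. Force is near zero and everything is clear. Lifting now.

>>> move_arm(commands=[[-1, 0, 2, -3, 0, 0, 0], [-1, 0, 2, -2.5, 0, 0, 0], [-1, 0, 2, -2.5, 0, 0, 0], [-1, 0, 2, -2.5, 0, 0, 0], [-1, 0, 2, -2.5, 0, 0, 0]])

```text
time: 4.78
eef_pos: [0.6909, -0.0008, 0.161]
ee_rot: [[-1.0, -0.019, -0.021], [-0.028, 0.643, 0.765], [-0.001, 0.766, -0.643]]
ft_force: [0.2, -1.0, -1.1]
width: 0.0003
```

>>> move_arm(commands=[[-1, 0, 1, -0.8, 0, 0, 0], [-1, 0, 1, -0.8, 0, 0, 0], [-1, 0, 1, -0.8, 0, 0, 0], [-1, 0, 1, -0.8, 0, 0, 0], [-1, 0, 0, 0, 0, 0, 0]])

```text
time: 5.2
eef_pos: [0.6907, -0.0, 0.1651]
ee_rot: [[-1.0, -0.019, -0.022], [-0.029, 0.643, 0.766], [-0.0, 0.766, -0.643]]
ft_force: [0.4, -0.5, 0.1]
width: 0.0004
```

>>> move_arm(commands=[[-1, 0, 1, -0.8, 0, 0, 0], [-1, 0, 1, -0.8, 0, 0, 0], [-1, 0, 1, -0.8, 0, 0, 0], [-1, 0, 0, 0, 0, 0, 0], [-1, 0, 0, 0, 0, 0, 0]])

```text
time: 5.62
eef_pos: [0.6907, 0.0001, 0.169]
ee_rot: [[-1.0, -0.019, -0.022], [-0.029, 0.643, 0.766], [-0.0, 0.766, -0.643]]
ft_force: [0.4, -0.0, -1.3]
width: 0.0005
```

>>> move_arm(commands=[[-1, 0, 1, 1, 0, 0, 0], [-1, 0, 1, 1, 0, 0, 0], [-1, 0, 1, -0.8, 0, 0, 0], [-1, 0, 1, -0.8, 0, 0, 0], [-1, 0, 0, 0, 0, 0, 0]])

```text
time: 6.03
eef_pos: [0.6905, 0.0022, 0.1714]
ee_rot: [[-1.0, -0.018, -0.022], [-0.028, 0.643, 0.765], [0.0, 0.765, -0.644]]
ft_force: [0.6, -4.4, -3.5]
width: 0.0003
```

>>> move_arm(commands=[[-1, 0, 1, -0.8, 0, 0, 0], [-1, 0, 1, -0.8, 0, 0, 0], [-1, 0, 1, -0.8, 0, 0, 0], [-1, 0, 0, 0, 0, 0, 0], [-1, 0, 0, 0, 0, 0, 0]])

```text
time: 6.45
eef_pos: [0.6906, 0.0023, 0.1754]
ee_rot: [[-1.0, -0.018, -0.022], [-0.028, 0.643, 0.765], [0.0, 0.765, -0.644]]
ft_force: [0.2, -5.6, -2.0]
width: 0.0005
```

In contact with about 3 N down on the tool, so the bar is moving. Continuing up to the stop.

>>> move_arm(commands=[[-1, 0, 1, -0.8, 0, 0, 0], [-1, 0, 1, -0.8, 0, 0, 0], [-1, 0, 1, -0.8, 0, 0, 0], [-1, 0, 0, 0, 0, 0, 0], [-1, 0, 0, 0, 0, 0, 0]])

```text
time: 6.87
eef_pos: [0.6905, 0.0023, 0.1786]
ee_rot: [[-1.0, -0.018, -0.022], [-0.028, 0.644, 0.765], [0.001, 0.765, -0.644]]
ft_force: [1.6, -5.3, -5.6]
width: 0.0002
```

>>> move_arm(commands=[[-1, 0, 1, -0.8, 0, 0, 0], [-1, 0, 1, -0.8, 0, 0, 0], [-1, 0, 0, 0, 0, 0, 0], [-1, 0, 0, 0, 0, 0, 0], [-1, 0, 0, 0, 0, 0, 0]])

```text
time: 7.28
eef_pos: [0.6904, 0.0022, 0.1789]
ee_rot: [[-1.0, -0.015, -0.023], [-0.027, 0.644, 0.764], [0.003, 0.765, -0.644]]
ft_force: [4.1, -4.4, -15.3]
width: 0.0002
```

The motion stalled at z=0.179, about 10 mm after contact, and the force rose to 15 N, so the bar is at its stop. Retreating down, then back out.

>>> move_arm(commands=[[-1, 0, -4, 3, 0, 0, 0], [-1, 0, -4, 3, 0, 0, 0], [-1, 0, -4, 3, 0, 0, 0], [-1, 0, -4, 3, 0, 0, 0], [-1, 0, -4, 3, 0, 0, 0]])

```text
time: 7.7
eef_pos: [0.6906, 0.0024, 0.1569]
ee_rot: [[-1.0, -0.019, -0.022], [-0.029, 0.642, 0.766], [-0.0, 0.766, -0.642]]
ft_force: [-0.4, -0.2, -0.4]
width: 0.0004
```

>>> move_arm(commands=[[-1, 0, 0, -20, 0, 0, 0], [-1, 0, 0, -20, 0, 0, 0], [-1, 0, 0, -20, 0, 0, 0], [-1, 0, 0, -20, 0, 0, 0], [-1, 0, 0, -20, 0, 0, 0]])

```text
time: 8.12
eef_pos: [0.6927, -0.075, 0.2218]
ee_rot: [[-1.0, -0.019, -0.022], [-0.029, 0.642, 0.766], [-0.0, 0.766, -0.642]]
ft_force: [0.2, -0.4, 0.2]
width: 0.0003
```

>>> move_arm(commands=[[-1, 0, 0, -20, 0, 0, 0], [-1, 0, 0, -20, 0, 0, 0], [-1, 0, 0, -20, 0, 0, 0], [-1, 0, 0, 0, 0, 0, 0], [-1, 0, 0, 0, 0, 0, 0]])

```text
time: 8.53
eef_pos: [0.6944, -0.1213, 0.2603]
ee_rot: [[-1.0, -0.019, -0.02], [-0.028, 0.643, 0.766], [-0.002, 0.766, -0.643]]
ft_force: [-0.4, 0.7, -0.6]
width: 0.0002
```

```bash
python3 - <<'E'
from h import *
s=robot.state();p=np.array(s['eef_pos']);R=np.array(s['ee_rot']);print(s['time'],p,s['ft_force'])
im=robot.snapshot("wrist");m=robot.camera_model("wrist");T=m['tool_from_camera']
K=np.array([[m['fx'],0,m['cx']],[0,m['fy'],m['cy']],[0,0,1]])
for dz in(0,10):
    P=np.array([U(0,-55,dz-7),U(0,-135,dz-7),U(0,55,dz-7),U(-15,-95,26)]);C=((P-p)@R-T[:3,3])@T[:3,:3]
    print(dz,cv2.projectPoints(C,np.zeros(3),np.zeros(3),K,m['dist'])[0].reshape(-1,2).round(0).tolist())
cv2.imwrite("pics/w3.png",cv2.resize(im[180:290,240:640],None,fx=2,fy=2,interpolation=cv2.INTER_CUBIC))
E
```

```text
8.5333 [ 0.6944274  -0.12130092  0.26033091] [-0.37706524  0.67913009 -0.63240889]
0 [[363.0, 212.0], [281.0, 212.0], [475.0, 212.0], [322.0, 239.0]]
10 [[363.0, 222.0], [280.0, 222.0], [477.0, 222.0], [322.0, 239.0]]
```

View pics/w3.png

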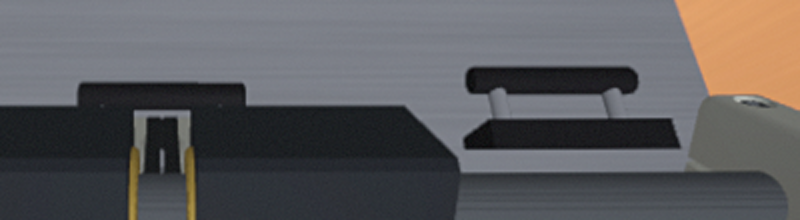

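The right bar's lower edge is at row 221 (prediction for fully on: 222). The left bar's is at row 213 (off: 212). No contact force remains, so I'm handing in.

```bash
python3 -c "
from plant import robot
print(robot.sign_off())"
```

```text
the job is handed in; nothing more can be done
None
```

I turned on the basket's well and handed in the job at about 8.6 s of the 32 s allowed. It reported no verdict.

- **Which switch:** The basket sits on the well farther from the robot. That is the right well seen from the front, so I pushed the right bar.
- **The push:** With the fingers shut and tilted 40° below level, I lifted the bar from below. It moved about 10 mm after contact, then stalled while the force rose to about 15 N, so it reached its stop. I then backed the fingers down and out.
- **Last check (wrist picture):** The right bar's lower edge is at row 221, where fully on should be 222. The left bar's is at row 213, where off should be 212. By that scale of about 1 mm per row, the right bar is roughly 9 mm up and the left about 1 mm.
- **Clear of contact:** The wrist force reads near zero (under 1 N), and the gripper stands well in front of the lip.

No check failed. The one disagreement was between the two cameras when locating the boiler: they differed by about 3 mm, which was small enough for the lift.

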